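# Hang the lifting magnet on the spring balancer

### The arm

A 7-joint arm with a two-finger parallel gripper is mounted at the origin on a cart in front of the work surface, level with it; the furniture and walls round the work are solid. World frame = base frame: x ahead of the robot, y to its left, z up, the work surface at z = 0. Lengths are in m, angles in rad, forces in N, time in s.
With the tool pointing down it reaches from about 0.425 to 0.95 m from the base axis. Payload 4.7 kg.
Tool frame: the origin (TCP) lies on the centre line of the jaws, within the pads' length; the fingertips stand 11 mm ahead of it and the grasp point (between the pads) lies 8 mm behind it; x points along the fingers, y is the direction in which the jaws open and shut, and the axes are right-handed (so a half turn about x gives the same grasp; the last joint's range is limited). The gripper opens to 87 mm and grips with 3 to 60 N. Pads are 19 mm wide; open, the fingers measure 117 mm over their backs; the gripper's body (75 mm by 190 mm) begins 51 mm behind the grasp point.
Start: joints at [-1.233, 0.469, -0.049, 1.532, 0.024, 1.141, -0.082], TCP at [0.242, 0.63, 0.234] pointing down, gripper open.
Joint ranges: [-2.59, 2.59], [-0.33, 1.99], [-1.39, 1.29], [0.1, 2.45], [-1.04, 4.18], [0.21, 1.99], [-2.66, 2.66]. Speed limits (rad/s): [2.57, 2.57, 3.14, 3.14, 3.14, 3.14, 3.14].

### API

Orientations are given as a rotation vector (axis times angle).
In Python, from plant import get_state, vision, bot gives the robot as it stands. The module is installed in compiled form; this text tells all that it offers.
- The arm moves only by the shell command python3 -m crank 'ROWS' [FORCE]. ROWS is JSON, one flat list of numbers, 7 for each row, row after row: the finger opening in mm, from 0 to 87, then the shift along the tool's x, y, z in mm, then the turn, a rotation vector about the tool's x, y, z in degrees. A call has 1 to 20 rows; each row is the pose to reach, as a shift and turn from the pose commanded when the call began, along the tool's axes at that moment; what a row does not reach only later rows make up. A row lasts 1/10 s, in which the tool goes at most 50 mm and 8.59 degrees, less where a joint would pass 70% of its speed; a pose out of reach is approached as far as the arm can. A call with a gripper value outside its range is refused whole. The fingers move at their own pace and stop on an object; FORCE is the grip in N (left out, the last holds). Time passes only in rows, so rows that repeat a pose let the fingers close. It gives the time, the measured TCP pose, the force and the opening at its end, in the units of the state.
- get_state(): the state, without advancing time (a new reading comes with each control period).
- vision.snapshot(name): name is "scene" or "top" or "wrist"; returns the picture (420x560x3 uint8, red, green, blue); there is no depth.
- vision.camera_params(name): a dict with "mtx" (3x3 intrinsics, pixels), "k1" (the pictures are not rectified: a ray, as slopes to the right and down, at radius r is drawn at 1 + k1 r^2 times it, then the intrinsics apply), "cam_to_world" (4x4, takes a point from camera to world coordinates); the wrist camera has in their place "mount" (4x4, takes a point from camera to tool coordinates, whose origin is the TCP and whose axes are the tool frame's). Camera axes: x right, y up, looking along -z (the intrinsics and any distortion apply to the point x, -y, -z); pixel columns grow to the right and rows downward; lengths in m; the calibration is good to about 2 mm. A picture is of the moment at which its call begins: read the wrist's pose just before it. camera_params takes no time and is no camera call.
- bot.hand_in(): hands the job in, once; it reports no verdict.
Trained networks look in the newest picture that a camera, given by its name, has taken for a name from the list of things; names that differ only in an ending like _2 or _b are one class to them, and where a whole thing is asked for, a point or a joint stands for the part that bears it (a point fixed in the world has none). Each returns a list of dicts, best first, with "score" (0 to 1); they miss things now and then, are a little off and sometimes report something else, mostly with a low value. They report only what shows in the picture. A call takes as long as a camera call. They do not tell look-alikes from the thing itself.
- vision.boxes_of(camera, query): "position" ([column, row] as shares, 0 to 1, of the picture: columns of its width, rows of its height, amid what is visible of it).
- vision.regions_of(camera, query): "region" (420x560 bool, what is visible of it) and "position" ([column, row] as shares, 0 to 1, of the picture: columns of its width, rows of its height, amid what is visible of it).
- vision.tip_of(camera, query): "position" ([column, row] as shares, 0 to 1, of the picture: columns of its width, rows of its height: a listed point, or the origin of a listed thing).
The state is a dict: "clock": time; "joint_pos": joint angles; "qd": joint speeds; "effort": joint torques, N m; "tcp_pos": TCP position; "orientation": TCP orientation; "ft_force": force on the tool from outside, world axes, zero at the start; "torque": the same for the moment, N m; "finger_gap": opening from 0.0 (shut) to 1.0 (fully open).
Only numpy, scipy, OpenCV 4.12 (cv2) and the standard library are available. Lean on these libraries where they do the work, as an engineer would, in place of code of your own. Each camera call takes 0.05 s, during which the arm holds its last target.

### The job

Hang the little lifting magnet on the spring balancer: take the balancer's hook rod by its black knob, pull it down against its spring, pass the hook through the magnet's eye and let it up slowly until the magnet floats clear of its rest, then let go. Do not let the hook or the magnet spring up, do not tip the magnet or press hard on it, handle only the knob and not the magnet, and leave the other things on the bench where they are.

Things in the scene. Friction and masses are not known exactly. Their poses are not given: they have to be found in the camera images.
- stand: Spring balancer stand of plain steel, fixed to the bench: base plate 110 x 310 x 8 mm, an upright cheek at each end (top 198 mm above the bench) and two round rails between the cheeks, 22 mm either side of the middle plane. Origin on the bench under the middle of the plate; y runs along the rails, z up
- trolley (a joint): Where the aluminium trolley (72 mm across the rails, 44 mm along them, top 200 mm above the bench) stands along the rails, m along the stand's y, 0 in the middle, stops at -0.085 and 0.085. It slides with about 1 N friction and carries the upright hook rod in the stand's plane x = 0
- knob (a point): Middle of the upright black knob, 24 mm diameter and 39 mm tall, on top of the 10 mm steel rod that passes down through the trolley. Grip it from above. Fully up it is 317 mm above the bench. Knob, rod and hook are rigid together, do not turn, and move only up/down and along the rails
- hook_rod (a joint): How far the rod is pulled down, m: 0 fully up (spring retracted), 0.09 at the lower stop. The net upward pull on the hand is 3.6 N at 0 and grows by 60 N/m (9.0 N at 0.09), with about 0.25 N friction. With the magnet hung on, it comes to balance somewhere within this travel, depending on the magnet's weight
- hook: Steel hook of 8 mm round bar at the rod's lower end, axes as the stand's. Origin: centre line of its flat bottom bar (y -11 to +11 mm), straight under the knob's middle by 157 mm. The open tip points to +y, ends at y = +22 mm, z = +14 mm; the shank stands at y -20 to -12 mm and bends back to the rod's axis at z = +36 mm. Lowest point z = -4 mm
- magnet: Steel pot magnet (does not attract here), 46 mm diameter, 50 mm high, 0.38 to 0.56 kg with its eye, standing upright in its rest between the rails, on the +y side of the hook at the start. Origin: centre of its underside, z up
- eye_low (a point): On the magnet's axis 71 mm above its underside: lowest place of the centre of its eye. The eye is a rigid upright ring of 6 mm bar, 22 mm clear inside, 34 mm outside, in the magnet's x-z plane (a bar along y passes through). It is screwed out differently each time: its centre is 0 to 26 mm above this point, so feel or see its height
- rest: Black ring fixed on the stand's plate in which the magnet stands: 62 mm outside, 50 mm inside, 8 mm high. Origin: centre of its underside, level with the magnet's underside at the start; z up
- grease_tin: bystander: flat round tin 66 x 66 x 26 mm on the bench, origin under its centre
- combination_pliers: bystander: pliers 174 x 42 x 13 mm on the bench, origin under their centre
- square_tube: bystander: square steel tube offcut 100 x 25 x 25 mm on the bench, origin under its centre
There are look-alikes about, which are no part of the job. Leave any orange or purple look-alike of the magnet alone.

How it is judged:
By the outcome, as a careful person would: the job done as asked, in the order asked, and still so for the second after the job is handed in, with the robot touching nothing.
It also fails if it takes over 54 s, if anything falls off the work surface, if the arm or the gripper's body presses on something with over 40 N, if the wrist force passes 120 N, or if a joint passes its speed limit or range.

## Working session

There is one attempt and no reset: what is moved stays moved. The work goes in short steps, Python scripts to look and compute and a shell command to move; the robot and the scene stay as the last step left them, time stands still between calls to the robot, and variables do not carry over. Pictures are saved under pics/ and viewed, and the job is handed in when it is done.

```bash
mkdir -p pics
cat > h.py <<'E'
import numpy as np,cv2
from plant import get_state,vision,bot
from scipy.spatial.transform import Rotation as R
def snap(c,n):
    im=vision.snapshot(c); cv2.imwrite('pics/'+n+'.png',im[:,:,::-1]); return im
def pose():
    s=get_state(); T=np.eye(4); T[:3,3]=s['tcp_pos']; T[:3,:3]=R.from_rotvec(s['orientation']).as_matrix(); return T
def c2w(c,T=None):
    p=vision.camera_params(c)
    M=np.array(p['cam_to_world']) if 'cam_to_world' in p else (pose() if T is None else T)@np.array(p['mount'])
    return p,M
def proj(c,X,T=None):
    p,M=c2w(c,T); q=np.linalg.inv(M)@np.r_[X,1]
    x,y=q[0]/-q[2],-q[1]/-q[2]; f=1+p['k1']*(x*x+y*y)
    return (np.array(p['mtx'])@[x*f,y*f,1])[:2]
def ray(c,uv,T=None):
    p,M=c2w(c,T); d=np.linalg.inv(np.array(p['mtx']))@[uv[0],uv[1],1]
    a=d[:2].copy()
    for _ in range(30): a=d[:2]/(1+p['k1']*(a@a))
    v=M[:3,:3]@[a[0],-a[1],-1]; return M[:3,3],v/np.linalg.norm(v)
def atz(c,uv,z,T=None):
    o,v=ray(c,uv,T); return o+v*(z-o[2])/v[2]
def tri(*rays):
    A=np.zeros((3,3));b=np.zeros(3)
    for o,v in rays:
        P=np.eye(3)-np.outer(v,v);A+=P;b+=P@o
    X=np.linalg.solve(A,b); return X,[np.linalg.norm((np.eye(3)-np.outer(v,v))@(X-o)) for o,v in rays]
E
python3 - <<'E'
from h import *
for c in ['scene','top','wrist']: snap(c,c+'0')
W=np.array([560,420])
for c in ['scene','top']:
    for q in ['knob','hook','magnet','eye_low','trolley','stand','rest']:
        print(c,q,[(round(d['score'],2),(np.array(d['position'])*W).round(1).tolist()) for d in vision.tip_of(c,q)][:4])
print(get_state())
E
```

```text
scene knob [(0.65, [242.1, 178.4])]
scene hook []
scene magnet [(0.86, [338.1, 354.3]), (0.84, [200.9, 292.8]), (0.78, [296.7, 265.6]), (0.63, [230.2, 188.0])]
scene eye_low [(0.93, [337.4, 344.6]), (0.89, [294.6, 255.7]), (0.78, [191.1, 279.6]), (0.72, [353.3, 220.2])]Traceback (most recent call last):
  File "<stdin>", line 6, in <module>
ValueError: it knows: combination_pliers, eye_low, grease_tin, hook, knob, magnet, rest, square_tube, stand
```

Run:
```python
from h import *
W=np.array([560,420])
for c in ['scene','top']:
    for q in ['knob','stand','rest','magnet']:
        if c=='scene' and q=='magnet': continue
        print(c,q,[(round(d['score'],2),(np.array(d['position'])*W).round(1).tolist()) for d in vision.tip_of(c,q)][:5])
s=get_state();print(s['clock'],s['tcp_pos'],s['orientation'],s['ft_force'],s['finger_gap'])
for c in ['scene','top']: print(c2w(c)[1].round(3))
```

```text
scene knob [(0.65, [242.1, 178.4])]
scene stand [(0.65, [282.4, 267.3])]
scene rest [(0.5, [296.6, 265.2]), (0.21, [331.4, 201.4])]
top knob [(0.55, [263.8, 212.1]), (0.41, [306.0, 181.4])]
top stand [(0.86, [274.0, 206.6])]
top rest [(0.59, [263.9, 211.1]), (0.2, [263.8, 208.3])]
top magnet [(0.78, [308.5, 148.8]), (0.76, [362.1, 233.4]), (0.71, [269.4, 209.5]), (0.53, [250.7, 262.5]), (0.49, [197.5, 178.8])]
0.7 [0.24203701 0.630131   0.23361022] [ 0.28790415  1.55159393 -0.28770158] [0.11748966 0.19228481 0.17882201] 1.000906811065004
[[-0.625 -0.644  0.441  0.935]
 [ 0.78  -0.511  0.36   0.156]
 [-0.007  0.569  0.822  1.039]
 [ 0.     0.     0.     1.   ]]
[[-0.012  0.995 -0.103  0.39 ]
 [-1.    -0.013 -0.007 -0.212]
 [-0.008  0.103  0.995  1.193]
 [ 0.     0.     0.     1.   ]]
```

View pics/scene0.png

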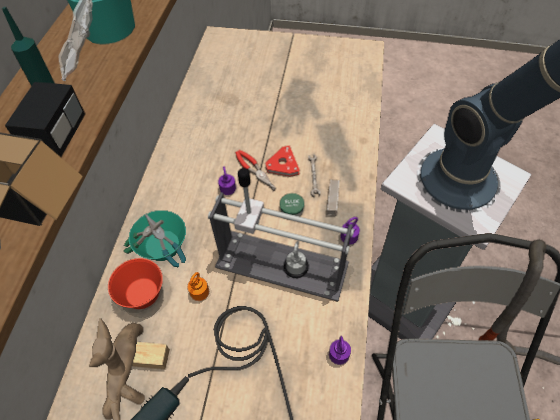

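View pics/top0.png

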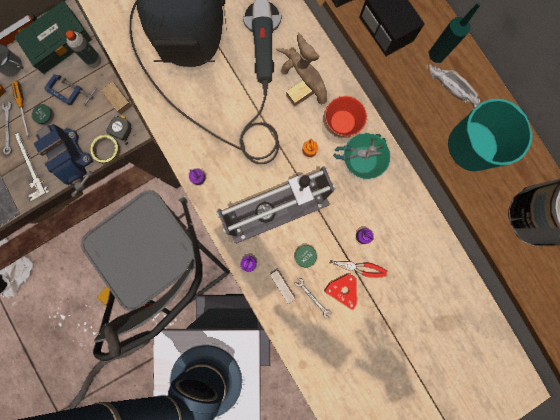

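View pics/wrist0.png

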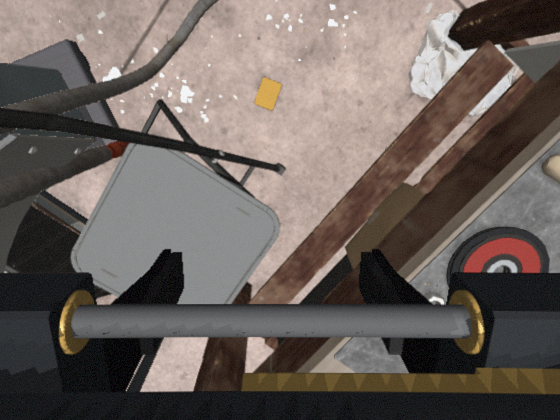

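The steel magnet in the rest is at scene (297,262) / top (266,210). The look-alikes are purple at scene (227,184), (350,231) and (340,350), and orange at (198,287). The knob is at scene (243,178). I'll check these in a crop.

Run:
```python
import cv2
a=cv2.imread('pics/scene0.png')[160:310,195:375]; cv2.imwrite('pics/s1.png',cv2.resize(a,None,fx=4.4,fy=4,interpolation=cv2.INTER_CUBIC))
a=cv2.imread('pics/top0.png')[155:255,205:345]; cv2.imwrite('pics/t1.png',cv2.resize(a,None,fx=5,fy=5,interpolation=cv2.INTER_CUBIC))
```

```text
(no output)
```

View pics/s1.png

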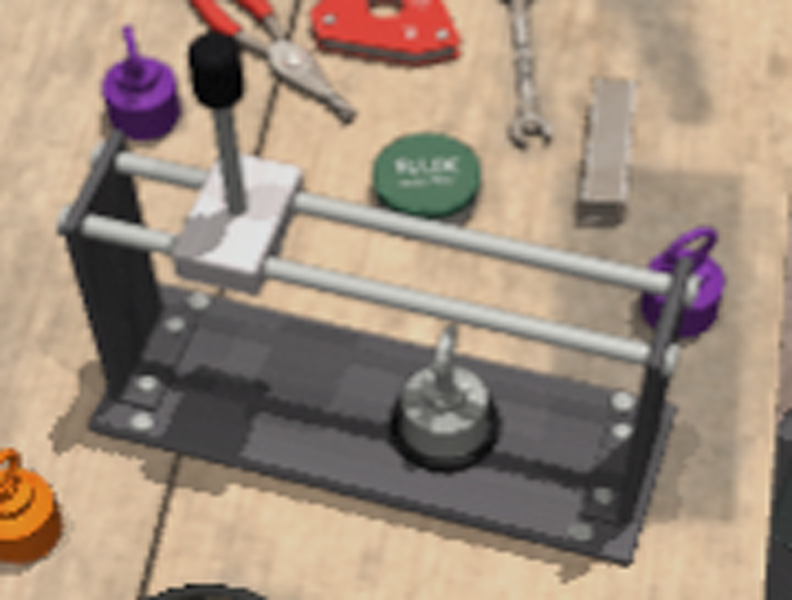

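View pics/t1.png

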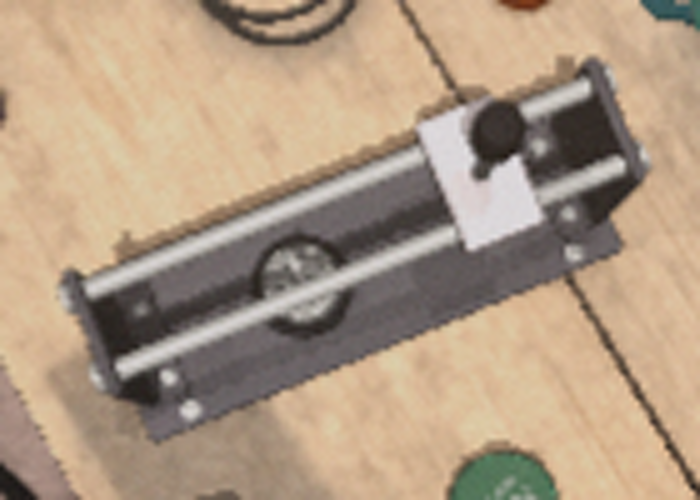

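Run:
```python
from h import *
from scipy.optimize import least_squares
S=lambda u,v:(195+u/4.4,160+v/4)
T=lambda u,v:(205+u/5,155+v/5)
k,e=tri(ray('scene',S(216,72)),ray('top',T(496,136))); print('knob',k,e)
# corner pts
for n,c,uv,z in [('lf','scene',S(92,428),0),('rf','scene',S(630,565),0),('rb','scene',S(674,408),8e-3),('a','top',T(622,242),4e-3),('b','top',T(155,440),4e-3)]:
    print(n,atz(c,uv,z))
print('mag', atz('top',T(300,285),.05), atz('scene',S(445,405),.05))
# eye: ring top in scene
print('restring', atz('top',T(302,287),.008))
# fit; plate corners
obs=[('scene',S(92,428),(None),)]
def w(p,l):
    c,s=np.cos(p[2]),np.sin(p[2]); return np.array([p[0]+c*l[0]-s*l[1],p[1]+s*l[0]+c*l[1],l[2]])
import itertools
r=atz('scene',S(630,565),0);l=atz('scene',S(92,428),0)
d=(r-l);print('len',np.linalg.norm(d))
yaw0=np.arctan2(-d[0],d[1])
# x axis = yhat x z ; check side of front edge
x=np.array([np.cos(yaw0),np.sin(yaw0)])
rb=atz('scene',S(674,408),.008); sg=-1 if (rb-r)[:2]@x>0 else 1
O=[('scene',S(92,428),(sg*.055,-.155,0)),('scene',S(630,565),(sg*.055,.155,0)),('scene',S(674,408),(-sg*.055,.155,.008)),
('top',T(622,242),(-sg*.055,-.155,.004)),('top',T(155,440),(-sg*.055,.155,.004))]
f=lambda p:np.concatenate([proj(c,w(p,l_))-uv for c,uv,l_ in O])
q=least_squares(f,[*( (r+l)[:2]/2),yaw0]); print('pose',q.x,sg,q.fun.round(1))
p=q.x
R2=np.array([[np.cos(p[2]),np.sin(p[2])],[-np.sin(p[2]),np.cos(p[2])]])
print('knob local',R2@(k[:2]-p[:2]))
for c,uv in [('top',T(302,287)),]: print('rest local',R2@(atz(c,uv,.016)[:2]-p[:2]))
print('mag top scene local',R2@(atz('scene',S(445,405),.058)[:2]-p[:2]))
W=np.array([560,420])
```

```text
knob [ 0.53980959 -0.27902482  0.31373436] [np.float64(0.0013416995038710762), np.float64(0.0013416995038710235)]
lf [ 0.62026779 -0.33753828  0.        ]
rf [ 0.50788063 -0.05144464  0.        ]
rb [ 0.41194223 -0.09085554  0.008     ]
a [ 0.5250441  -0.37644555  0.004     ]
b [ 0.40836376 -0.09160892  0.004     ]
mag [ 0.4969533  -0.18135794  0.05      ] [ 0.50713855 -0.17730205  0.05      ]
restring [ 0.49963774 -0.18141334  0.008     ]
len 0.3073767138414173
pose [ 0.51597463 -0.21445739  0.37694621] 1 [-1.3  0.9 -0.1  1.   1.1 -1.1  0.8  1.  -0.3  0.2]
knob local [-0.00160457 -0.06880759]
rest local [-0.00378991  0.0368139 ]
mag top scene local [0.00966495 0.03903027]
```

Run:
```python
from h import *
T=pose(); print(T.round(3)); print(np.array(vision.camera_params('wrist')['mount']).round(3)); print(np.array(vision.camera_params('wrist')['mtx']).round(0))
y=0.377; st=lambda l:np.array([.516+np.cos(y)*l[0]-np.sin(y)*l[1],-.2145+np.sin(y)*l[0]+np.cos(y)*l[1],l[2]])
im=cv2.imread('pics/scene0.png')
for e in (0,13,26):
    print(e,proj('scene',st((0,.037,.079+.017+e/1000))).round(1),proj('scene',st((0,.037,.079+e/1000))).round(1))
a=cv2.imread('pics/scene0.png')[225:285,265:345]; cv2.imwrite('pics/s2.png',cv2.resize(a,None,fx=10,fy=10,interpolation=cv2.INTER_CUBIC))
print(proj('scene',st((0,.037,.058))),proj('scene',st((0,.037,.008))))
yd=np.array([-np.sin(y),np.cos(y),0]);print('stand y in tool',T[:3,:3].T@yd, 'angle to tool y',)
print('knob in tool mm',T[:3,:3].T@(np.array([.540,-.279,.317])-T[:3,3])*1000)
```

```text
[[-0.     0.359  0.933  0.242]
 [ 0.     0.933 -0.359  0.63 ]
 [-1.     0.    -0.     0.234]
 [ 0.     0.     0.     1.   ]]
[[-0.     0.302 -0.953 -0.151]
 [ 1.     0.001 -0.     0.   ]
 [ 0.001 -0.953 -0.302 -0.084]
 [ 0.     0.     0.     1.   ]]
[[363.   0. 271.]
 [  0. 363. 207.]
 [  0.   0.   1.]]
0 [296.5 249.3] [296.5 253.1]
13 [296.6 246.4] [296.5 250.2]
26 [296.6 243.4] [296.6 247.3]
[296.47243785 257.52803087] [296.38681147 267.63839943]
stand y in tool [ 1.22300489e-04  7.35892256e-01 -6.77098644e-01] angle to tool y
knob in tool mm [ -83.50925557 -741.77897578  604.18964685]
```

View pics/s2.png

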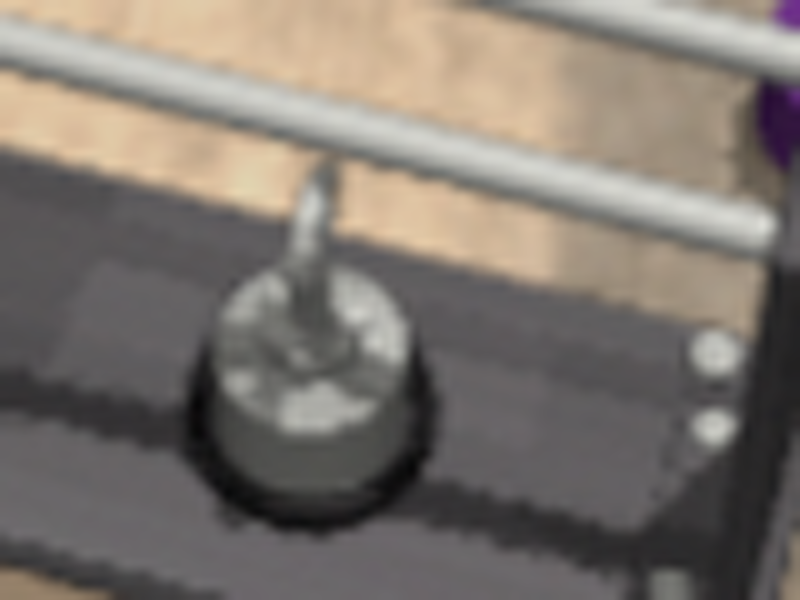

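```bash
python3 -m crank '[60,-186,-180,452,15,0,0, 60,-186,-180,452,30,0,0, 60,-186,-180,452,47.4,0,0, 60,-186,-180,452,47.4,0,0, 60,-186,-180,452,47.4,0,0, 60,-186,-180,452,47.4,0,0, 60,-186,-180,452,47.4,0,0, 60,-186,-180,452,47.4,0,0, 60,-186,-180,452,47.4,0,0, 60,-186,-180,452,47.4,0,0, 60,-186,-646,518,47.4,0,0, 60,-186,-646,518,47.4,0,0, 60,-186,-646,518,47.4,0,0, 60,-186,-646,518,47.4,0,0, 60,-186,-646,518,47.4,0,0, 60,-186,-646,518,47.4,0,0, 60,-186,-646,518,47.4,0,0, 60,-186,-646,518,47.4,0,0, 60,-186,-646,518,47.4,0,0, 60,-186,-646,518,47.4,0,0]'
python3 - <<'E'
from h import *
np.save('TB.npy',pose()); print(pose().round(3)); snap('wrist','wB')
E
```

```text
clock: 2.7
tcp_pos: [0.4921, -0.1632, 0.4202]
orientation: [0.931, 1.361, -0.931]
ft_force: [-0.1, 0.1, 0.1]
finger_gap: 0.692
[[ 0.001  0.932  0.363  0.492]
 [-0.001  0.363 -0.932 -0.163]
 [-1.     0.001  0.001  0.42 ]
 [ 0.     0.     0.     1.   ]]
```

View pics/wB.png

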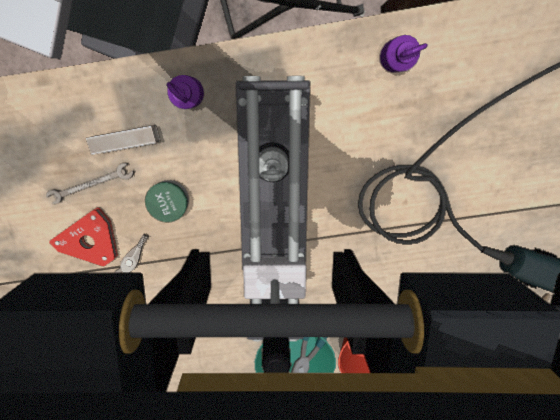

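```bash
python3 -m crank '[60,0,0,50,0,0,0, 60,0,0,100,0,0,0, 60,0,0,125,0,0,0, 60,0,0,129,0,0,0, 60,0,0,129,0,0,0]'
python3 - <<'E'
from h import *
np.save('TA.npy',pose()); print(pose().round(4)); im=snap('wrist','wA')
W=np.array([560,420])
for q in ['eye_low','magnet','knob','rest']: print(q,[(round(d['score'],2),(np.array(d['position'])*W).round(1).tolist()) for d in vision.tip_of('wrist',q)][:5])
a=im[:,:,::-1][60:300,200:360]; cv2.imwrite('pics/wA2.png',cv2.resize(a,None,fx=3.3,fy=2.5,interpolation=cv2.INTER_CUBIC))
a=cv2.imread('pics/wB.png')[120:210,225:325]; cv2.imwrite('pics/wB2.png',cv2.resize(a,None,fx=6,fy=6,interpolation=cv2.INTER_CUBIC))
E
```

```text
clock: 3.25
tcp_pos: [0.5414, -0.2787, 0.419]
orientation: [0.928, 1.365, -0.928]
ft_force: [-0.2, -0.0, -0.1]
finger_gap: 0.688
[[-1.000e-03  9.302e-01  3.670e-01  5.414e-01]
 [ 4.000e-04  3.670e-01 -9.302e-01 -2.787e-01]
 [-1.000e+00 -8.000e-04 -7.000e-04  4.190e-01]
 [ 0.000e+00  0.000e+00  0.000e+00  1.000e+00]]
eye_low [(0.72, [269.9, 71.8]), (0.69, [151.5, 249.1]), (0.61, [356.9, 219.9])]
magnet [(0.85, [166.1, 233.3]), (0.84, [267.7, 75.5]), (0.76, [347.6, 206.7]), (0.24, [116.0, 49.7])]
knob [(0.73, [269.5, 101.8]), (0.62, [271.1, 211.9])]
rest [(0.56, [269.7, 76.1])]
```

View pics/wA.png

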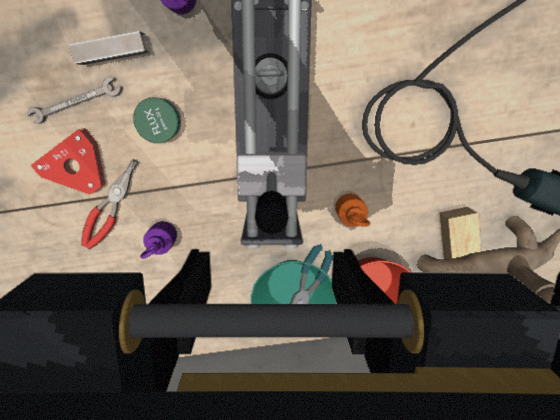

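View pics/wB2.png

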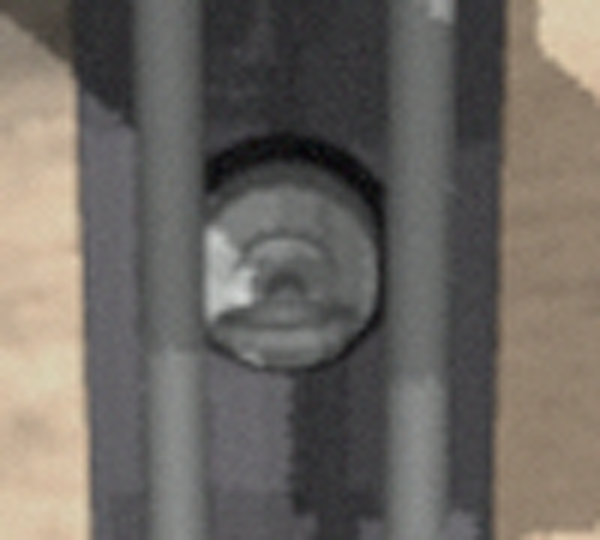

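```bash
cat >> h.py <<'E'
YAW=0.377
def st(l,yaw=None):
    y=YAW if yaw is None else yaw
    return np.array([.516+np.cos(y)*l[0]-np.sin(y)*l[1],-.2145+np.sin(y)*l[0]+np.cos(y)*l[1],l[2]])
def circ(c,T,y0,z,r,plane,x0=0,n=40):
    P=[]
    for t in np.linspace(0,2*np.pi,n):
        l=(x0+r*np.cos(t),y0,z+r*np.sin(t)) if plane=='xz' else (x0+r*np.cos(t),y0+r*np.sin(t),z)
        P.append(proj(c,st(l),T))
    return np.array(P)
E
python3 - <<'E'
from h import *
out=[]
for n,box in (('A',(40,110,230,310)),('B',(125,195,233,313))):
    T=np.load(f'T{n}.npy'); im=cv2.imread(f'pics/w{n}.png')
    a=cv2.resize(im[box[0]:box[1],box[2]:box[3]],None,fx=5,fy=5,interpolation=cv2.INTER_CUBIC)
    b=a.copy()
    def dr(P,col):
        cv2.polylines(b,[(((P-[box[2],box[0]])+.5)*5).astype(np.int32)],True,col,1)
    y0=.037
    dr(circ('wrist',T,y0,.058,.023,'xy'),(0,255,255)); dr(circ('wrist',T,y0,.016,.031,'xy'),(0,255,0))
    for e,col in ((0,(255,0,0)),(26,(0,0,255))): dr(circ('wrist',T,y0,.079+e/1000,.014,'xz'),col)
    out.append(np.hstack([a,b]))
cv2.imwrite('pics/ov1.png',cv2.resize(np.vstack(out),(700,600)))
E
```

```text
(no output)
```

View pics/ov1.png

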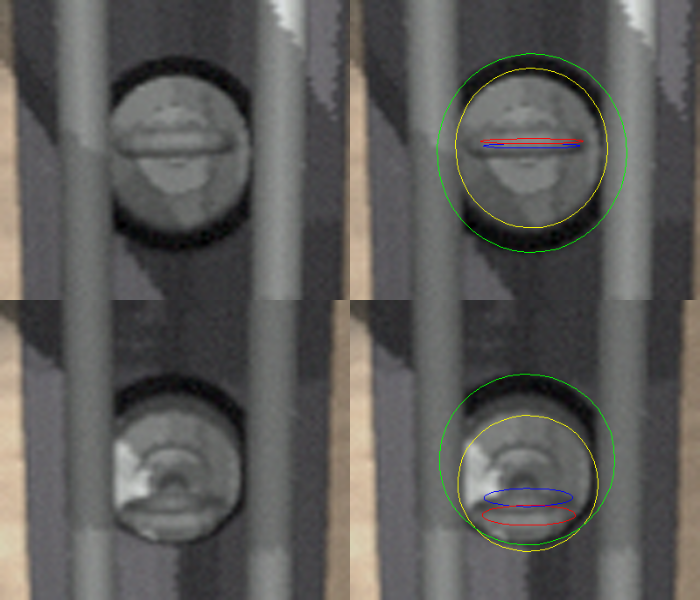

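```bash
python3 -m crank '[60,0,0,-50,0,0,0, 60,0,0,-100,0,-8,0, 60,20,0,-145,0,-16,0, 60,60,0,-170,0,-25,0, 60,100,0,-196,0,-25,0, 60,140,0,-196,0,-25,0, 60,170,0,-196,0,-25,0, 60,170,0,-196,0,-25,0]'
python3 - <<'E'
from h import *
np.save('TC.npy',pose()); print(pose().round(3)); im=snap('wrist','wC')
E
```

```text
clock: 4.3
tcp_pos: [0.4662, -0.0955, 0.2464]
orientation: [0.668, 0.997, -1.059]
ft_force: [-0.4, -0.4, 0.5]
finger_gap: 0.693
[[ 0.149  0.929  0.338  0.466]
 [-0.394  0.37  -0.841 -0.096]
 [-0.907 -0.008  0.421  0.246]
 [ 0.     0.     0.     1.   ]]
```

View pics/wC.png

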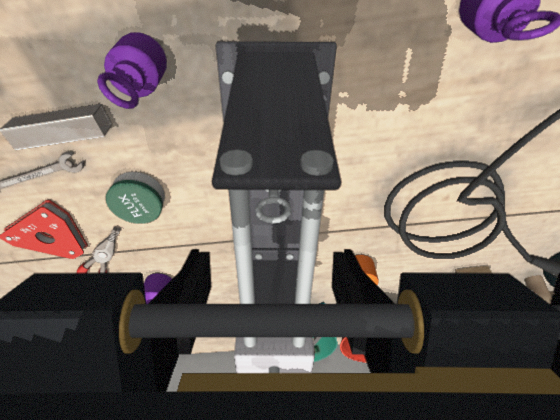

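Run:
```python
from h import *
T=np.load('TC.npy'); box=(180,250,231,311); im=cv2.imread('pics/wC.png')
a=cv2.resize(im[box[0]:box[1],box[2]:box[3]],None,fx=8,fy=8,interpolation=cv2.INTER_CUBIC)[:, :400] if 0 else cv2.resize(im[box[0]:box[1],box[2]:box[3]],None,fx=5,fy=8,interpolation=cv2.INTER_CUBIC)
b=a.copy()
for e,col in ((10,(255,0,0)),(26,(0,0,255))):
  for r in (.011,.017):
    P=circ('wrist',T,.037,.079+e/1000,r,'xz'); cv2.polylines(b,[((P-[box[2],box[0]]+.5)*[5,8]).astype(np.int32)],True,col,1)
    print(e,r,P.min(0),P.max(0))
cv2.imwrite('pics/ov2.png',np.hstack([a,b]))
```

```text
10 0.011 [263.38634774 195.31843109] [286.35840836 210.6298381 ]
10 0.017 [257.10952852 191.38009738] [292.63141299 215.06126433]
26 0.011 [262.98633518 206.32015401] [286.76670665 222.72767066]
26 0.017 [256.48779693 202.10918301] [293.26037996 227.48716447]
```

View pics/ov2.png

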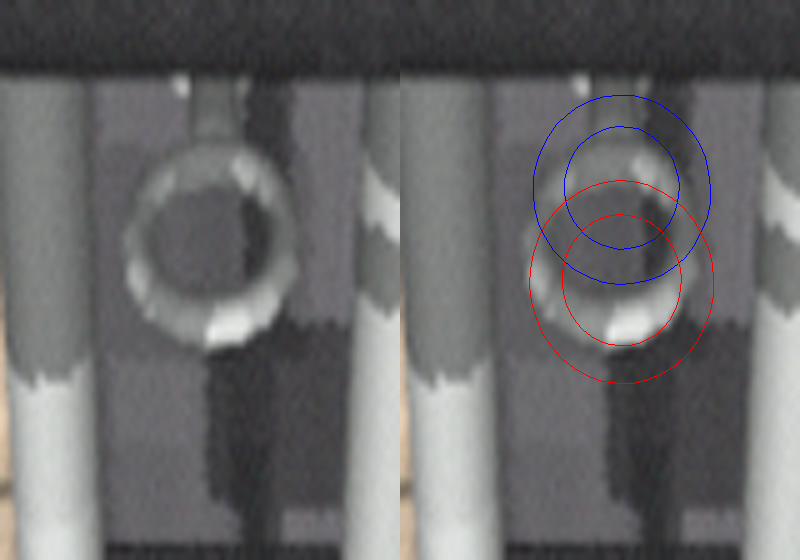

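Run:
```python
from h import *
from scipy.optimize import least_squares
TA,TB,TC=[np.load(f'T{n}.npy') for n in 'ABC']
def f(p,wb=1):
    x0,y0,e=p; z=.079+e
    A=proj('wrist',st((x0,y0,z+.010)),TA); B=proj('wrist',st((x0,y0,z+.014)),TB); P=circ('wrist',TC,y0,z,.014,'xz',x0); C=(P.min(0)+P.max(0))/2
    return np.array([A[0]-270.5,A[1]-73.6,wb*(B[0]-272.5),wb*(B[1]-174.7),C[0]-272.9,C[1]-210.1])
for wb in (0,1):
    q=least_squares(f,[0,.037,.015],x_scale=.01,args=(wb,)); print(q.x*1000,q.fun.round(2))
# knob top at A: centre of knob disc image
print('knob proj',proj('wrist',st((0,-.069,.336)),TA),proj('wrist',st((0,-.069,.317)),TA))
a=cv2.imread('pics/wA.png')[140:250,225:325]; cv2.imwrite('pics/kA.png',cv2.resize(a,None,fx=5,fy=5,interpolation=cv2.INTER_CUBIC))
```

```text
[-1.44128073 35.63850443 18.3914175 ] [-0.55  0.   -0.    0.    0.43 -0.  ]
[-1.42301359 36.564899   18.85891036] [-0.54 -0.85 -0.04  1.41  0.45 -0.38]
knob proj [271.22184934 220.58562255] [271.23546313 211.88715427]
```

View pics/kA.png

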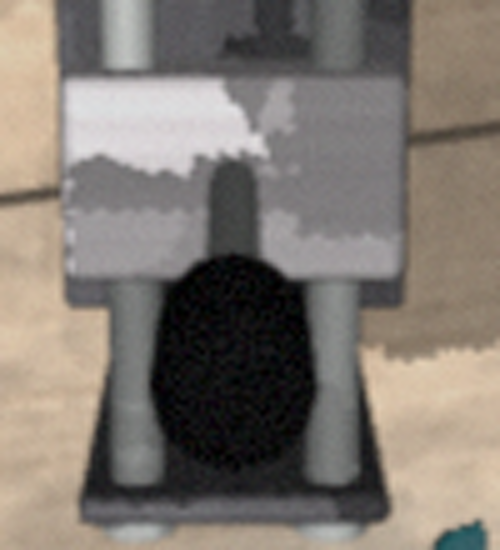

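```bash
python3 -m crank '[60,-140,0,66,0,8,0, 60,-140,0,66,0,16,0, 60,-140,0,66,0,25,0, 60,-140,0,66,0,25,0, 60,-57.5,0,243,0,25,0, 60,-57.5,0,243,0,25,0, 60,-57.5,0,243,0,25,0, 60,-57.5,0,243,0,25,0, 60,-57.5,0,243,0,25,0, 60,-57.5,0,243,0,25,0]'
python3 - <<'E'
from h import *
T=pose();print(T.round(4)); p=st((0,-.069,.309)); print(p, T[:3,:3].T@(p-T[:3,3])*1000, get_state()['ft_force'])
print('yaw err of tool y deg',np.degrees(np.arctan2(T[1,1],T[0,1])-YAW))
E
```

```text
clock: 5.35
tcp_pos: [0.5414, -0.2795, 0.4054]
orientation: [0.928, 1.362, -0.928]
ft_force: [-1.1, -0.5, -0.4]
finger_gap: 0.692
[[ 1.000e-03  9.304e-01  3.665e-01  5.414e-01]
 [-8.000e-04  3.665e-01 -9.304e-01 -2.795e-01]
 [-1.000e+00  6.000e-04  1.100e-03  4.054e-01]
 [ 0.000e+00  0.000e+00  0.000e+00  1.000e+00]]
[ 0.54140116 -0.27865435  0.309     ] [96.44436874  0.23523061 -0.88055259] [-1.0570169  -0.54055478 -0.40214438]
yaw err of tool y deg -0.09881402835501275
```

```bash
python3 -m crank '[50,35,0,-1,0,0,0, 50,65,0,-1,0,0,0, 50,85,0,-1,0,0,0, 50,94,0,-1,0,0,0, 50,94,0,-1,0,0,0, 10,94,0,-1,0,0,0, 10,94,0,-1,0,0,0, 10,94,0,-1,0,0,0, 10,94,0,-1,0,0,0, 10,94,0,-1,0,0,0]' 35
python3 - <<'E'
from h import *
T=pose();print(T.round(4),get_state()['ft_force'],get_state()['finger_gap']*87); im=snap('wrist','g1')
E
```

```text
clock: 6.35
tcp_pos: [0.5411, -0.2778, 0.3109]
orientation: [0.928, 1.363, -0.927]
ft_force: [-0.4, 0.8, 2.5]
finger_gap: 0.263
[[ 7.000e-04  9.299e-01  3.678e-01  5.411e-01]
 [-1.000e-04  3.678e-01 -9.299e-01 -2.778e-01]
 [-1.000e+00  6.000e-04  4.000e-04  3.109e-01]
 [ 0.000e+00  0.000e+00  0.000e+00  1.000e+00]] [-0.44796784  0.83172131  2.53593399] 22.893063150748223
```

View pics/g1.png

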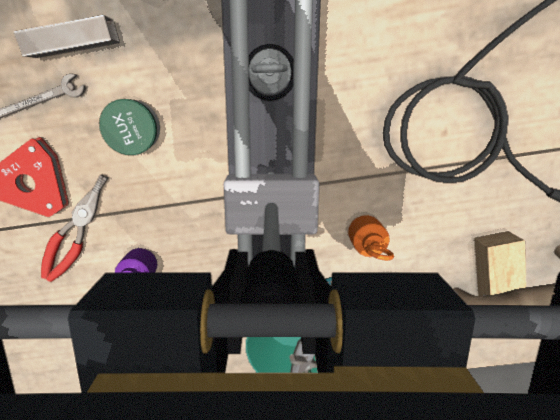

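```bash
python3 -m crank '[10,1,0,-8,0,0,0, 10,1,0,-20,0,0,0, 10,1,0,-35,0,0,0, 10,1,0,-50,0,0,0, 10,1,0,-62,0,0,0, 10,1,0,-70,0,0,0, 10,1,0,-70,0,0,0, 10,8,0,-70,0,0,0, 10,18,0,-70,0,0,0, 10,28,0,-70,0,0,0, 10,38,0,-70,0,0,0, 10,48,0,-70,0,0,0, 10,58,0,-70,0,0,0, 10,66,0,-70,0,0,0, 10,72,0,-70,0,0,0, 10,74,0,-70,0,0,0, 10,74,0,-70,0,0,0]'
python3 - <<'E'
from h import *
T=pose();np.save('TD.npy',T);print(T[:3,3].round(4),get_state()['ft_force'],get_state()['finger_gap']*87)
d=T[:3,3]-[.516,-.2145,0]; print('local y',-np.sin(YAW)*d[0]+np.cos(YAW)*d[1],'x',np.cos(YAW)*d[0]+np.sin(YAW)*d[1])
im=snap('wrist','g2'); a=im[:,:,::-1][60:270,200:340]; cv2.imwrite('pics/g2c.png',cv2.resize(a,None,fx=3.8,fy=2.8,interpolation=cv2.INTER_CUBIC))
im=snap('scene','sc2'); a=im[:,:,::-1][160:310,195:375]; cv2.imwrite('pics/sc2c.png',cv2.resize(a,None,fx=4.4,fy=4,interpolation=cv2.INTER_CUBIC))
E
```

```text
clock: 8.1
tcp_pos: [0.5154, -0.213, 0.2365]
orientation: [0.928, 1.364, -0.928]
ft_force: [-1.7, -0.4, 8.3]
finger_gap: 0.262
[ 0.5154 -0.213   0.2365] [-1.65275927 -0.40116288  8.27239662] 22.835607665599472
local y 0.0016134429678927858 x -2.8155830071885228e-05
```

View pics/g2c.png

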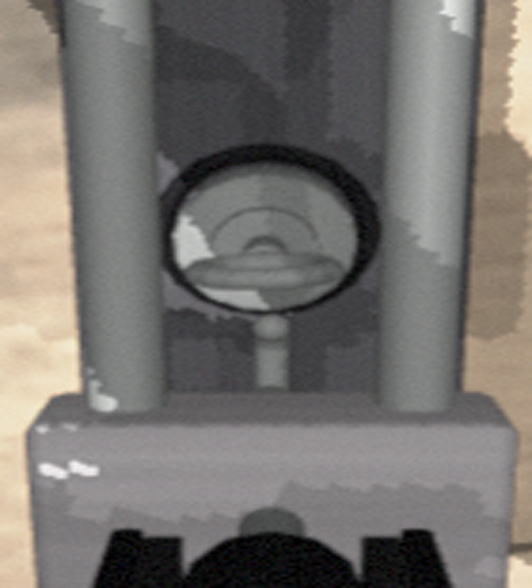

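View pics/sc2c.png

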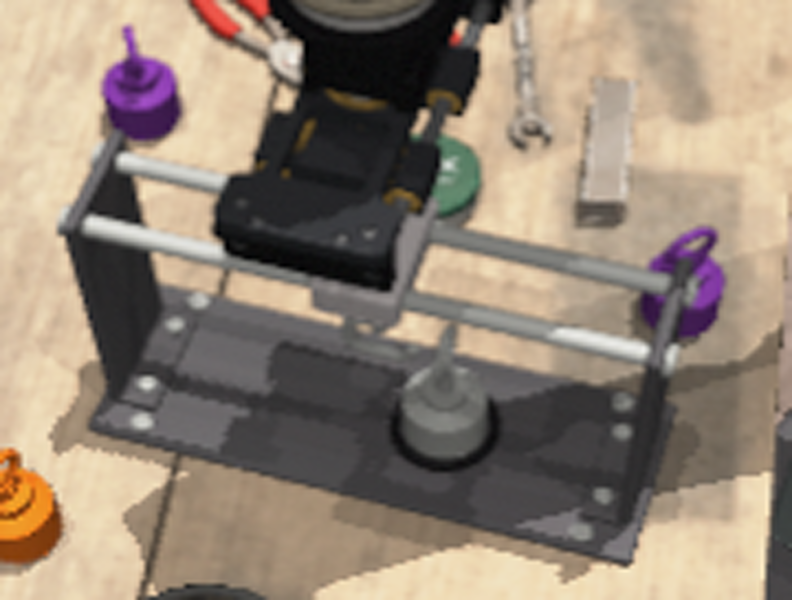

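Run:
```python
from h import *
T=np.load('TD.npy'); box=(60,270,200,340); im=cv2.imread('pics/g2.png')[60:270,200:340]
b=cv2.resize(im,None,fx=5,fy=2.8*1.0,interpolation=cv2.INTER_CUBIC)
def dr(P,col): cv2.polylines(b,[((np.array(P)-[200,60]+.5)*[5,2.8]).astype(np.int32)],len(P)>3,col,1)
for e,col in ((14,(255,0,0)),(18.5,(0,255,0)),(23,(0,0,255))):
    for r in (.011,.017): dr(circ('wrist',T,.036,.079+e/1000,r,'xz',-.0014),col)
hz=.0856; y=.0016
dr([proj('wrist',st((0,y+.011,hz)),T),proj('wrist',st((0,y+.022,hz+.014)),T)],(0,255,255))
print(proj('wrist',st((0,y+.022,hz+.014)),T))
cv2.imwrite('pics/ov3.png',b)
```

```text
[270.99360014 172.49326587]
```

View pics/ov3.png

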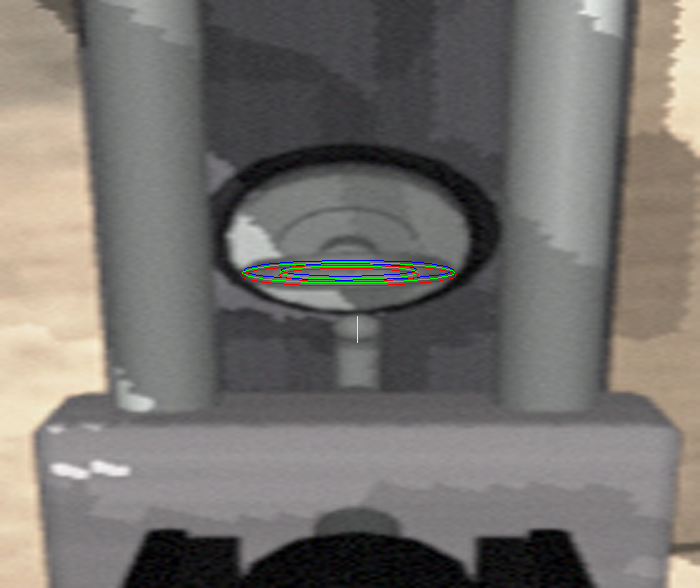

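```bash
python3 -m crank '[10,0,0,-3,0,0,0, 10,0,0,-6,0,0,0, 10,0,0,-9,0,0,0, 10,0,0,-11,0,0,0, 10,-1,0,-13,0,0,0, 10,-3,0,-15,0,0,0, 10,-5,0,-17.5,0,0,0, 10,-5,0,-17.5,0,0,0]'
python3 - <<'E'
from h import *
T=pose();np.save('TE.npy',T);print(T[:3,3].round(4),get_state()['ft_force'],get_state()['finger_gap']*87)
im=snap('wrist','g3'); a=im[:,:,::-1][60:270,200:340]; cv2.imwrite('pics/g3c.png',cv2.resize(a,None,fx=3.8,fy=2.8,interpolation=cv2.INTER_CUBIC))
E
```

```text
clock: 9.0
tcp_pos: [0.5091, -0.1972, 0.2422]
orientation: [0.928, 1.363, -0.928]
ft_force: [-2.0, -0.2, 7.3]
finger_gap: 0.263
[ 0.5091 -0.1972  0.2422] [-2.00786632 -0.21078158  7.30042221] 22.87992155354121
```

View pics/g3c.png

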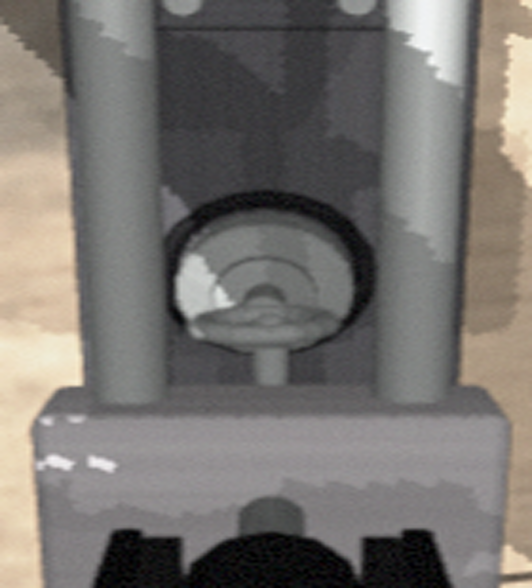

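The tip is in the eye at crop (270,318), and the magnet is undisturbed. I'll carry on through.

```bash
python3 -m crank '[10,-2,0,-2,0,0,0, 10,-4,0,-4,0,0,0, 10,-6,0,-6,0,0,0, 10,-6,0,-8.5,0,0,0, 10,-6,0,-11,0,0,0, 10,-6,0,-13.5,0,0,0, 10,-6,0,-16,0,0,0, 10,-6,0,-17,0,0,0, 10,-6,0,-17,0,0,0]'
python3 - <<'E'
from h import *
T=pose();np.save('TF.npy',T);print(T[:3,3].round(4),get_state()['ft_force'],get_state()['finger_gap']*87)
d=T[:3,3]-[.516,-.2145,0]; print('local y',-np.sin(YAW)*d[0]+np.cos(YAW)*d[1])
im=snap('wrist','g4'); a=im[:,:,::-1][60:270,200:340]; cv2.imwrite('pics/g4c.png',cv2.resize(a,None,fx=3.8,fy=2.8,interpolation=cv2.INTER_CUBIC))
im=snap('scene','sc4'); a=im[:,:,::-1][220:290,250:350]; cv2.imwrite('pics/sc4c.png',cv2.resize(a,None,fx=7,fy=7,interpolation=cv2.INTER_CUBIC))
E
```

```text
clock: 9.95
tcp_pos: [0.5028, -0.1814, 0.2479]
orientation: [0.928, 1.363, -0.928]
ft_force: [-1.1, -0.2, 7.7]
finger_gap: 0.268
[ 0.5028 -0.1814  0.2479] [-1.1196906  -0.18760257  7.68576404] 23.310916931159014
local y 0.03567724411540204
```

View pics/g4c.png

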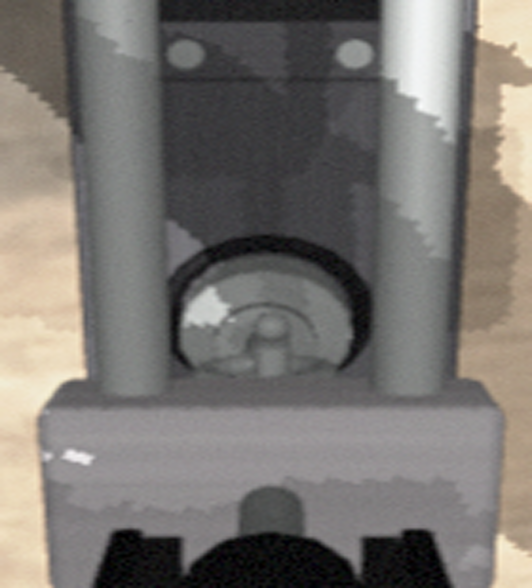

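View pics/sc4c.png

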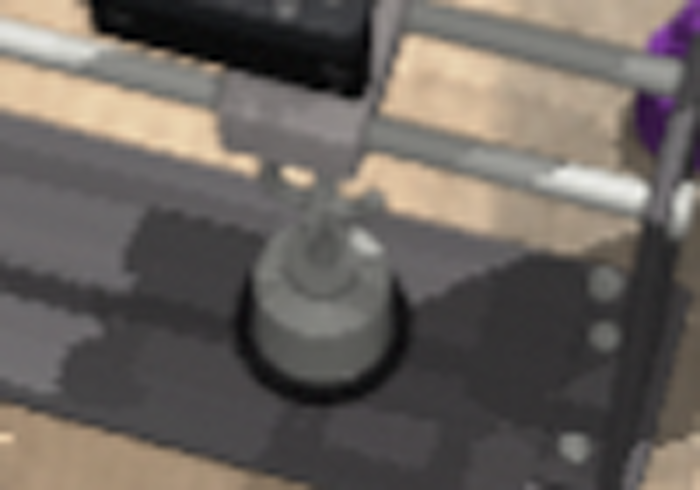

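```bash
python3 -m crank '[10,-1,0,0,0,0,0, 10,-2,0,0,0,0,0, 10,-3,0,0,0,0,0, 10,-4,0,0,0,0,0, 10,-5,0,0,0,0,0, 10,-6,0,0,0,0,0, 10,-7,0,0,0,0,0, 10,-8,0,0,0,0,0, 10,-9,0,0,0,0,0, 10,-10,0,0,0,0,0, 10,-11,0,0,0,0,0, 10,-12,0,0,0,0,0, 10,-13,0,0,0,0,0, 10,-13,0,0,0,0,0]'
python3 - <<'E'
from h import *
T=pose();print(T[:3,3].round(4),get_state()['ft_force'],get_state()['finger_gap']*87)
im=snap('wrist','g5'); a=im[:,:,::-1][60:270,200:340]; cv2.imwrite('pics/g5c.png',cv2.resize(a,None,fx=3.8,fy=2.8,interpolation=cv2.INTER_CUBIC))
E
```

```text
clock: 11.45
tcp_pos: [0.5024, -0.1805, 0.2604]
orientation: [0.927, 1.364, -0.927]
ft_force: [0.1, -0.7, 2.3]
finger_gap: 0.263
[ 0.5024 -0.1805  0.2604] [ 0.09399674 -0.67245265  2.32682207] 22.84830353545028
```

View pics/g5c.png

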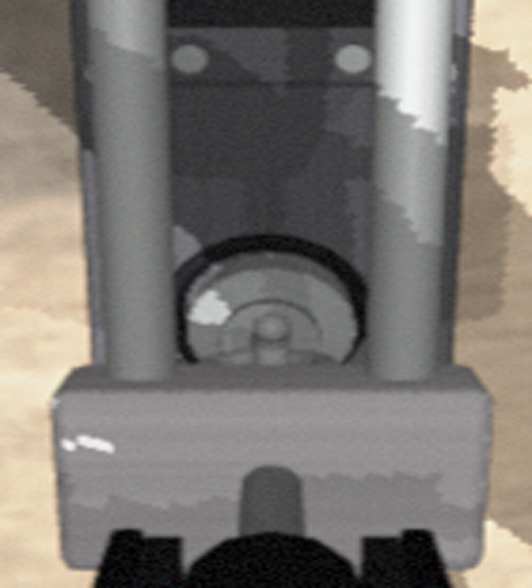

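```bash
python3 -m crank '[10,-1,0,0,0,0,0, 10,-2.5,0,0,0,0,0, 10,-4,0,0,0,0,0, 10,-6,0,0,0,0,0, 10,-8,0,0,0,0,0, 10,-10,0,0,0,0,0, 10,-12,0,0,0,0,0, 10,-14,0,0,0,0,0, 10,-16,0,0,0,0,0, 10,-18,0,0,0,0,0, 10,-20,0,0,0,0,0, 10,-22,0,0,0,0,0, 10,-24,0,0,0,0,0, 10,-25.5,0,0,0,0,0, 10,-26.5,0,0,0,0,0, 10,-27,0,0,0,0,0, 10,-27,0,0,0,0,0, 10,-27,0,0,0,0,0]'
python3 - <<'E'
from h import *
T=pose();print(T[:3,3].round(4),get_state()['ft_force'],get_state()['finger_gap']*87)
im=snap('wrist','g6'); a=im[:,:,::-1][60:270,200:340]; cv2.imwrite('pics/g6c.png',cv2.resize(a,None,fx=3.8,fy=2.8,interpolation=cv2.INTER_CUBIC))
im=snap('scene','sc6'); a=im[:,:,::-1][220:290,250:350]; cv2.imwrite('pics/sc6c.png',cv2.resize(a,None,fx=7,fy=7,interpolation=cv2.INTER_CUBIC))
E
```

```text
clock: 13.3
tcp_pos: [0.5024, -0.1805, 0.2873]
orientation: [0.927, 1.365, -0.927]
ft_force: [-2.5, -0.7, 1.4]
finger_gap: 0.265
[ 0.5024 -0.1805  0.2873] [-2.4682017  -0.65118515  1.37612409] 23.036020398211093
```

View pics/g6c.png

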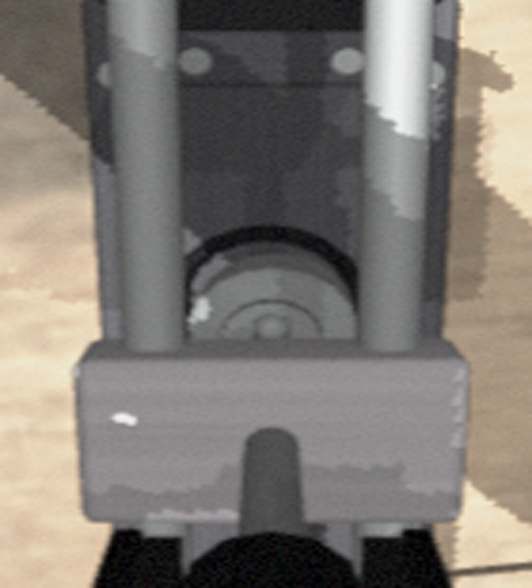

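View pics/sc6c.png

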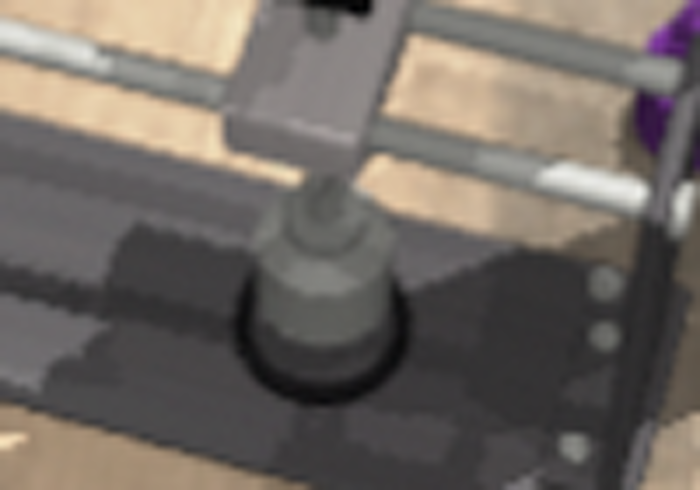

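```bash
python3 -m crank '[10,-1,0,0,0,0,0, 10,-2,0,0,0,0,0, 10,-3,0,0,0,0,0, 10,-4,0,0,0,0,0, 10,-5,0,0,0,0,0, 10,-6,0,0,0,0,0, 10,-7,0,0,0,0,0, 10,-8,0,0,0,0,0, 10,-8,0,0,0,0,0, 10,-8,0,0,0,0,0]'
python3 -m crank '[10,0,0,0,0,0,0, 10,0,0,0,0,0,0]'
python3 -m crank '[10,0,0,0,0,0,0, 10,0,0,0,0,0,0]'
```

```text
clock: 14.4
tcp_pos: [0.5024, -0.1805, 0.2953]
orientation: [0.927, 1.364, -0.927]
ft_force: [-2.6, -1.2, -0.0]
finger_gap: 0.263
clock: 14.6
tcp_pos: [0.5025, -0.1805, 0.2953]
orientation: [0.927, 1.364, -0.927]
ft_force: [-2.8, -1.0, -0.1]
finger_gap: 0.262
clock: 14.8
tcp_pos: [0.5025, -0.1805, 0.2953]
orientation: [0.927, 1.364, -0.927]
ft_force: [-2.6, 0.1, 0.9]
finger_gap: 0.263
```

```bash
python3 -m crank '[10,-1,0,0,0,0,0, 10,-2,0,0,0,0,0, 10,-2,0,0,0,0,0, 10,-2,0,0,0,0,0]'
python3 - <<'E'
from h import *
F=[]
for i in range(12):
    vision.snapshot('scene'); F.append(get_state()['ft_force'])
F=np.array(F);print(F[:,2].round(2),F.mean(0),F.std(0)/12**.5, get_state()['tcp_pos'])
E
```

```text
clock: 15.2
tcp_pos: [0.5025, -0.1805, 0.2974]
orientation: [0.927, 1.364, -0.927]
ft_force: [-2.6, -0.9, 0.3]
finger_gap: 0.264
[ 0.1   0.04  0.15  0.41 -0.38  0.26 -0.11 -0.27 -0.45 -0.35 -0.26 -0.02] [-2.79435365 -0.40180725 -0.07352825] [0.14749206 0.15718613 0.07543619] [ 0.50248796 -0.18051353  0.29732877]
```

```bash
python3 -m crank '[22,0,0,0,0,0,0, 24,0,0,0,0,0,0, 26,0,0,0,0,0,0, 28,0,0,0,0,0,0, 34,0,0,0,0,0,0, 42,0,0,0,0,0,0, 50,0,0,0,0,0,0, 50,0,0,0,0,0,0, 50,0,0,0,0,0,0]' 5
python3 - <<'E'
from h import *
print(get_state()['ft_force'])
im=snap('wrist','g7')
im=snap('scene','sc7'); a=im[:,:,::-1][200:290,250:350]; cv2.imwrite('pics/sc7c.png',cv2.resize(a,None,fx=6,fy=6,interpolation=cv2.INTER_CUBIC))
E
```

```text
clock: 16.7
tcp_pos: [0.5026, -0.1805, 0.2973]
orientation: [0.927, 1.364, -0.927]
ft_force: [0.8, 0.4, -0.9]
finger_gap: 0.56
[ 0.78067196  0.35705738 -0.8569355 ]
```

View pics/g7.png

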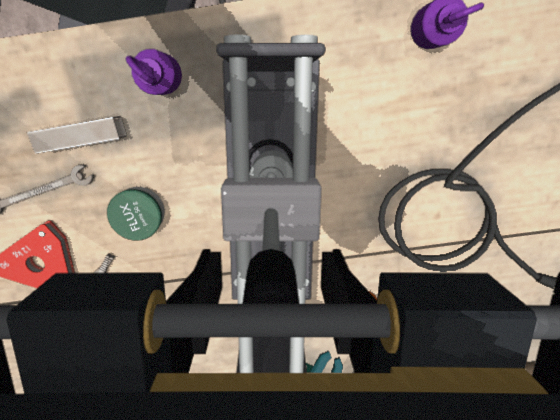

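View pics/sc7c.png

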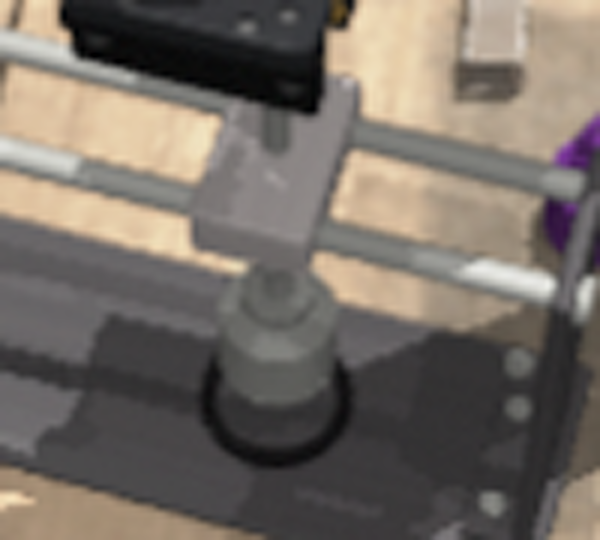

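```bash
python3 -m crank '[50,-10,0,0,0,0,0, 50,-25,0,0,0,0,0, 50,-45,0,0,0,0,0, 50,-70,0,0,0,0,0, 50,-100,0,0,0,0,0, 50,-120,0,0,0,0,0, 50,-120,0,-60,0,0,0, 50,-120,0,-100,0,0,0, 50,-120,0,-100,0,0,0]'
python3 - <<'E'
from h import *
im=snap('wrist','g8')
im=snap('scene','sc8'); a=im[:,:,::-1][160:310,195:375]; cv2.imwrite('pics/sc8c.png',cv2.resize(a,None,fx=4.4,fy=4,interpolation=cv2.INTER_CUBIC))
E
```

```text
clock: 17.7
tcp_pos: [0.4648, -0.0813, 0.4182]
orientation: [0.922, 1.37, -0.916]
ft_force: [1.0, 0.4, -0.0]
finger_gap: 0.578
```

View pics/sc8c.png

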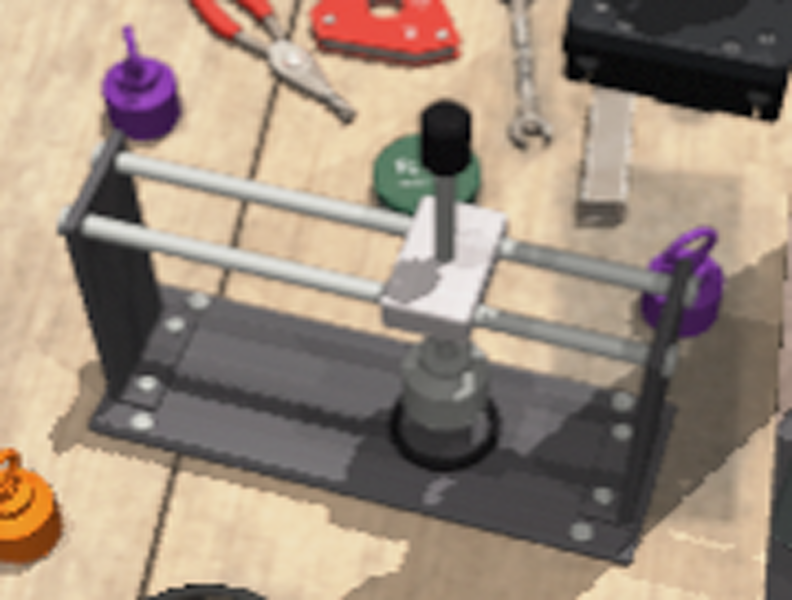

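View pics/g8.png

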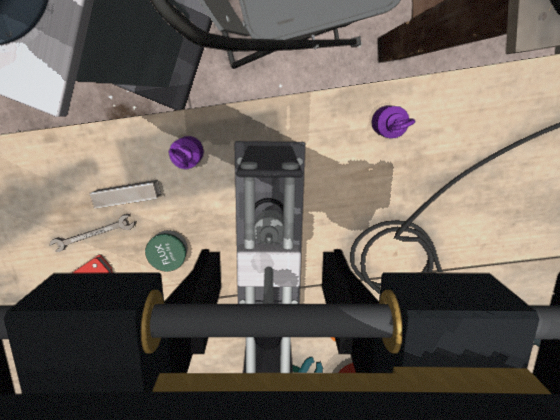

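```bash
python3 -m crank '[50,0,0,0,0,0,0, 50,0,0,0,0,0,0, 50,0,0,0,0,0,0, 50,0,0,0,0,0,0, 50,0,0,0,0,0,0]'
python3 - <<'E'
from h import *
a=cv2.imread('pics/sc8.png'); b=snap('scene','sc9')[:,:,::-1]
d=cv2.absdiff(a,np.ascontiguousarray(b))[165:285,275:315].max(2); print('diff',d.max(),(d>40).sum())
v=135/4+160;print(v,[(z,proj('scene',st((0,.0365,z))).round(1)) for z in (.295,.305,.317)])
if (d>60).sum()<5: bot.hand_in(); print('handed in')
E
```

```text
clock: 18.3
tcp_pos: [0.4658, -0.0878, 0.4172]
orientation: [0.928, 1.364, -0.928]
ft_force: [-0.1, 0.2, -0.2]
finger_gap: 0.574
diff 55 4
193.75 [(0.295, array([296.7, 197.2])), (0.305, array([296.7, 194. ])), (0.317, array([296.8, 190.2]))]
the job is handed in; nothing more can be done
handed in
```

The magnet is hanging on the hook, level and clear of its rest. I handed the job in at about 18 s of the 54 s allowed.

- **What I did:** I gripped the black knob from above, slid the trolley along and pulled the rod down about 74 mm. I passed the hook through the magnet's eye, whose centre I measured at about 97.5 mm above the bench. I then let the rod up at no more than about 20 mm/s. I opened the fingers once the pull on the hand read about zero, with the rod about 13 to 14 mm down, and moved the arm away.
- **Last checks:** Two scene pictures about 0.5 s apart after release show no real movement. The knob then stood at about 305 mm, so the magnet is floating about 40 mm up. The bystanders and look-alikes in view appear where they were.
- **Readings that disagreed:**
    - The wrist force drifted by a few tenths of a newton. Just after release it read about -0.9 N vertically, so the balance at release may have been off by that much. Any shift at letting go was too small to notice in the pictures.
    - While I held the knob near balance there was a steady sideways pull of about 2.8 N. I took it to be a slight misalignment of the grip against the rails.

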